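# Set the lunch warmer one click up and start it

## Task

Warm the lunch: with a fingertip on the lunch warmer's big knurled dial, turn it clockwise (seen from above) by exactly one click, so that it rests in its next notch, and then press the warmer's round start button fully down and let it go. Nothing is to be picked up or pushed aside: leave the bento box, cups, dish and chopstick case where they are, and finish clear of everything.

Things in the scene. Friction and masses are not known exactly. Their poses are not given: they have to be found in the camera images.
- warmer: Grey lunch warmer fixed to the counter, 300 (x) by 360 (y) mm, flat deck 45 mm high. Origin: centre of its underside, z up; dial and button lie along its front, its own -x side (towards the robot). A steel warming plate (top 51 mm high) covers the rear half and carries the bento box. In this frame the dial's axis is at x -90, y +85 mm, the button at x -90, y -120 mm.
- dial_top (a point): Centre of the dial's flat top face, on its upright axis, 73 mm above the counter. The dial is an aluminium disc 96 mm across (too wide to pinch), 20 mm high, its rim knurled with ribs 2 mm proud. A thin black pointer line runs along this point's +x. A fingertip pressing the top with 6 to 9 N, 25 to 40 mm from the axis, and swept in an arc about it turns the dial by friction.
- dial_stem (a joint): How far the dial is pressed down on its axial spring, m: 0 up, 0.006 at the stop. It gives from about 1.5 N of downward push and sinks 1 mm for each further 1.2 N (stop at about 9 N). It may be turned pressed or not.
- dial (a joint): Dial angle, rad, growing clockwise from above. Sprung notches at 0 (one pip on the deck; it starts here within a few degrees), 1.047 (two pips; pointer straight to the warmer's rear, +x) and 2.094 (three pips). Leaving the first takes about 0.07 N m; let go past 0.55 it pulls itself into the notch at 1.047, past 1.55 into the one after.
- start (a joint): Travel of the start button, m: 0 up, 0.006 fully down; a spring returns it, fully down takes 5 N.
- start_top (a point): Centre of the top face of the start button: a round white push button 32 mm across in a black housing on the warmer's deck, pressed straight down.
- bento_mid (a point): Centre of the closed red two-tier bento box, 114 by 174 mm (x, y), 70 mm high, standing loose on the warming plate.
- cup_a_mid (a point): Centre (15 mm above its foot) of a green food cup, 60 mm across at the rim, 30 mm high, standing loose on the warmer's deck between the dial and the button.
- cup_b_mid (a point): Centre of a like food cup on the warming plate, left (+y) of the bento box.
- cup_c_mid (a point): Centre of a like food cup on the counter right (-y) of the warmer.
- case_mid (a point): Centre of the closed steel chopstick case, 235 by 30 by 18 mm, long along its x, lying loose on the counter left of the warmer.
- dish_mid (a point): Centre of the white soy dish, 84 mm across, 20 mm high, loose on the counter right of the warmer.

How it is judged:
On the way, in this order (a step that is already met when the one before it is completed fails the run):
1. the dial rests in the next notch, let go by the fingers (value of joint dial between 0.9072 and 1.1872 rad and contact force between the fingers and dial below 0.3 N), for 0.2 s.
2. the start button is pressed fully down (value of joint start above 0.0045 m), for 0.05 s.
At the end, for the whole second after the job is handed in: The dial rests in the notch one click clockwise of its start (1.047 rad, within 0.14), the start button has been pressed after that (past 4.5 mm of its 6) and is up again (under 1.5 mm), and every loose thing is within 20 mm of where it started (value of joint dial between 0.9072 and 1.1872 rad and velocity of joint dial between -0.1 and 0.1 rad/s and value of joint start below 0.0015 m and distance of each of bento_mid, case_mid, cup_a_mid, cup_b_mid, cup_c_mid, dish_mid from where it was at the start of the episode below 0.02 m); the robot touches nothing.
It fails at once if the dial is turned past the next notch towards the one after (value of joint dial above 1.5 rad).
It fails at once if the start button is pressed before the dial has been turned (value of joint start above 0.004 m and value of joint dial below 0.7972 rad).
It fails at once if a bento box, cup, dish or chopstick case is lifted, carried or pushed away (over 20 mm) (distance of any of bento_mid, case_mid, cup_a_mid, cup_b_mid, cup_c_mid, dish_mid from where it was at the start of the episode above 0.02 m).
It also fails if it takes over 43 s, if anything falls off the work surface, if the arm or the gripper's body presses on something with over 40 N, if the wrist force passes 120 N, or if a joint passes its speed limit or range.

## Robot

A 6-joint arm with a two-finger parallel gripper is mounted at the origin on the work surface. World frame = base frame: x ahead of the robot, y to its left, z up, the work surface at z = 0. Lengths are in m, angles in rad, forces in N, time in s.
With the tool pointing down it reaches from about 0.425 to 0.95 m from the base axis. Payload 3.5 kg.
Tool frame: the origin (TCP) lies at the very end of the fingers, on their centre line; the grasp point (between the pads) lies 19 mm behind it (ctrl.grip_point_offset is the distance from the TCP to the grasp point, in m); z points along the fingers, y is the line along which they close (so a half turn about z gives the same grasp; the last joint's range is limited). The gripper opens to 85 mm and grips with 20 to 120 N. Pads are 22 mm wide; open, the fingers measure 114 mm over their backs; the gripper's body (76 mm by 85 mm) begins 54 mm behind the grasp point. The pads swing forward as they close: fully open they stand 13 mm farther back than shut.
Start: joints at [1.134, 0.286, 1.577, -0, 1.279, -0.15], TCP at [0.191, 0.647, 0.231] pointing down, gripper open.
Joint ranges: [-2.77, 2.77], [-0.9, 2.22], [0.21, 2.48], [-1.53, 4.67], [0.24, 2.81], [-2.84, 2.84]. Speed limits (rad/s): [2.79, 2.79, 3.14, 3.14, 3.14, 3.14].

## Interface

Orientations are given as a unit quaternion [x, y, z, w].
In Python, from plant import telemetry, vision, ctrl gives the robot as it stands.
- The arm moves only by the tool arm_command, never from a script. Its argument "series" is one flat list of numbers, 7 for each row, row after row: the shift along the tool's x, y, z in cm, then the turn, a rotation vector about the tool's x, y, z in degrees, then the closure, from 0 (fully open) to 1 (shut). A call has 1 to 10 rows; each row is the pose to reach, as a shift and turn from the pose commanded when the call began, along the tool's axes at that moment; what a row does not reach only later rows make up. A row lasts 1/12 s, in which the tool goes at most 41.7 mm and 7.16 degrees, less where a joint would pass 70% of its speed; a pose out of reach is approached as far as the arm can. A call with a gripper value outside its range is refused whole. The fingers move at their own pace and stop on an object; "force" is the grip in N (left out, the last holds). Time passes only in rows, so rows that repeat a pose let the fingers close. It gives the time, the measured TCP pose, the force, the opening and the grip force at its end, in the units of the state.
- telemetry.get_state(): the state, without advancing time (a new reading comes with each control period).
- vision.read_camera(name): name is "side" or "top" or "wrist"; returns a dict with "color" (480x640x3 uint8, blue, green, red), "K" (3x3 intrinsics, pixels), "D" ([k1, k2, p1, p2, k3] as OpenCV has them; the pictures are not rectified), "rvec" (rotation vector, rad) and "tvec" (3), from world to camera coordinates, as OpenCV has them; the wrist camera has in their place "T_tool_cam" (4x4, takes a point from camera to tool coordinates, whose origin is the TCP and whose axes are the flange's). Camera axes: x right, y down, z forward; pixel columns grow to the right and rows downward; lengths in m; the calibration is good to about 2 mm. A picture is of the moment at which its call begins: read the wrist's pose just before it. There is no depth.
- ctrl.sign_off(): hands the job in; it is judged then, once.
The state is a dict: "time": time; "qpos": joint angles; "dq": joint speeds; "joint_efforts": joint torques, N m; "eef_pos": TCP position; "tcp_rot": TCP orientation; "contact_force": force on the tool from outside, world axes, zero at the start; "wrist_torque": the same for the moment, N m; "opening": opening from 0.0 (shut) to 1.0 (fully open); "finger_force": force on a finger pad.
Only numpy, scipy, OpenCV 4.12 (cv2) and the standard library are available. Lean on these libraries where they do the work, as an engineer would, in place of code of your own. Each camera call takes 0.05 s, during which the arm holds its last target. There are 200 camera calls.

## Working session

There is one attempt and no reset: what is moved stays moved. The work goes in short steps, Python scripts to look and compute and a tool call to move; the robot and the scene stay as the last step left them, time stands still between calls to the robot, and variables do not carry over. Pictures are saved under pics/ and viewed, at most 10 in all, crops included, and the job is handed in when it is done.

Besides the shell and the picture viewer there is one more tool, called after "Call:" in YAML: its name, and indented under it one key for each argument. arm_command: Moves the arm, as the interface text tells. Its arguments: {"type":"object","properties":{"series":{"type":"array","items":{"type":"number"}},"force":{"type":"number"}},"required":["series"]}

```bash
mkdir -p pics
python3 - <<'E'
from plant import telemetry, vision, ctrl
import cv2, pickle
s=telemetry.get_state(); print(s)
d={}
for n in("top","side"):
    d[n]=vision.read_camera(n); cv2.imwrite(f"pics/{n}0.png",d[n]["color"])
    print(n,d[n]["K"],d[n]["D"],d[n]["rvec"],d[n]["tvec"])
pickle.dump(d,open("cams.pkl","wb"))
E
```

```text
{'time': 0.0, 'qpos': array([ 1.13400398e+00,  2.87177777e-01,  1.57819585e+00, -2.65402012e-05,
        1.27862447e+00, -1.49993850e-01]), 'dq': array([ 0.00057259, -0.00135067,  0.0004848 , -0.00061604,  0.0009503 ,
        0.0008092 ]), 'joint_efforts': array([-2.50915737e-04, -4.05982876e+01, -2.92627949e+01, -1.25187598e-04,
        5.88001116e-03,  8.79001192e-06]), 'eef_pos': array([0.1906322 , 0.64682103, 0.22992891]), 'tcp_rot': array([ 1.42904392e-01,  9.89735767e-01, -1.15500124e-03, -3.35669331e-04]), 'contact_force': array([0.1945413 , 0.49830926, 0.65424962]), 'wrist_torque': array([0.02799468, 0.05526306, 0.00491604]), 'finger_force': 0.0, 'opening': 0.9985133864919051}
top [[550.90323836   0.         318.34597624]
 [  0.         550.90323836 227.83662176]
 [  0.           0.           1.        ]] [0.01900844 0.         0.         0.         0.        ] [ 2.20345382 -2.18950568  0.05634409] [0.0404111  0.5781301  1.18273974]
side [[537.67288006   0.         311.45287902]
 [  0.         537.67288006 239.65022452]
 [  0.           0.           1.        ]] [-0.04699809  0.          0.          0.          0.        ] [ 2.22994006 -0.4949844   0.24988051] [-0.48766572  0.23927382  0.86080972]
```

View pics/top0.png

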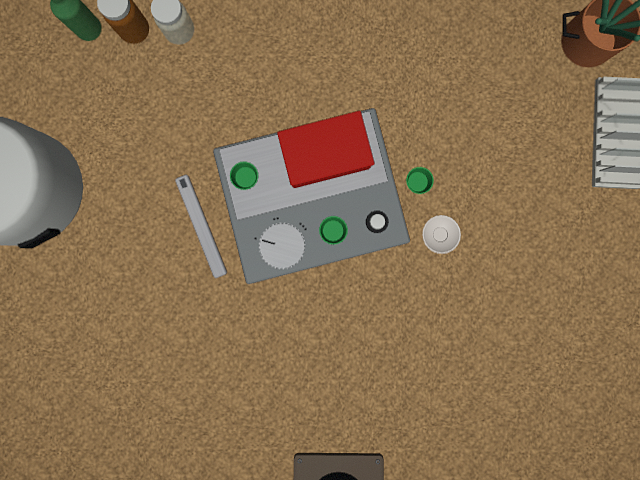

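View pics/side0.png

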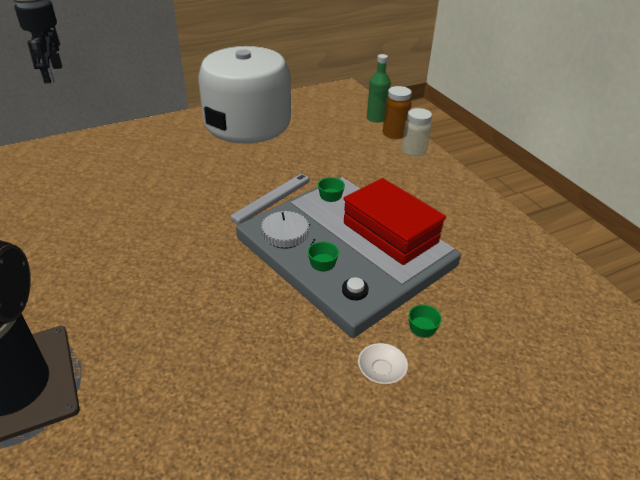

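The top view shows the dial at about (282,246) with its pointer to the left. The button is at (377,222), and cup A sits between them at (333,230). The side view agrees: dial (285,229), button (355,286).

```bash
cat > h.py <<'E'
import numpy as np, cv2
def ray(c,uv):
    R=cv2.Rodrigues(c["rvec"])[0]; t=np.ravel(c["tvec"])
    p=cv2.undistortPoints(np.array([[uv]],float),c["K"],c["D"])[0,0]
    return -R.T@t, R.T@np.array([p[0],p[1],1])
def onz(c,uv,z):
    o,d=ray(c,uv); return o+d*(z-o[2])/d[2]
E
python3 - <<'E'
import pickle,cv2,numpy as np
from h import *
d=pickle.load(open("cams.pkl","rb")); c=d["top"]; im=c["color"]
mx=im.max(2).astype(int); mn=im.min(2).astype(int)
def blob(x0,y0,x1,y1,th):
    m=np.zeros(mx.shape,np.uint8); m[y0:y1,x0:x1]=((mx>th)&(mx-mn<25))[y0:y1,x0:x1]
    cs,_=cv2.findContours(m,cv2.RETR_EXTERNAL,cv2.CHAIN_APPROX_NONE); k=max(cs,key=cv2.contourArea)
    return cv2.minEnclosingCircle(k)
(dc,dr)=blob(250,210,312,275,165); (bc,br)=blob(360,205,395,238,170)
print(dc,dr,bc,br)
D=onz(c,dc,.071); B=onz(c,bc,.065); print("dial",D,"button",B,np.linalg.norm(D-B))
# button height via side
for z in(.055,.06,.065,.07): print(z,onz(c,bc,z)[:2],onz(d["side"],(355,284.5),z)[:2])
for z in(.073,): print(onz(d["side"],(285,226),z))
v=(D-B)[:2]; yaw=np.arctan2(v[1],v[0])-np.pi/2; print("yaw",np.degrees(yaw))
C=onz(c,(333,230),.07);print("cup",C)
P=onz(c,(262,240.5),.073)-D; print("pointer deg",np.degrees(np.arctan2(P[1],P[0])))
E
```

```text
(281.6956481933594, 245.54347229003906) 22.983003616333008 (377.1875, 221.0) 7.10011100769043
dial [0.53789516 0.11964868 0.071     ] button [ 0.59035976 -0.07832151  0.065     ] 0.20489200530105392
0.055 [ 0.59099389 -0.07939969] [ 0.59249462 -0.07186528]
0.06 [ 0.59067683 -0.0788606 ] [ 0.58975604 -0.0761211 ]
0.065 [ 0.59035976 -0.07832151] [ 0.58701746 -0.08037691]
0.07 [ 0.5900427  -0.07778242] [ 0.58427888 -0.08463272]
[0.53532331 0.11568362 0.073     ]
yaw 14.842904653105938
cup [0.57077678 0.01374059 0.07      ]
pointer deg 76.01162392816406
```

Call:
arm_command:
  series: [-3,-2.66,0,0,0,0,1,-6,-5.33,0,0,0,0,1,-9,-8,0,0,0,0,1,-12,-10.6,0,0,0,0,1,-15,-13.3,0,0,0,0,1,-18,-16,0,0,0,0,1,-21,-18.6,0,0,0,0,1,-24,-21.3,0,0,0,0,1,-27,-24,0,0,0,0,1,-30,-26.6,0,0,0,0,1]
  force: 40

```text
time: 0.93
eef_pos: [0.4036, 0.3055, 0.2309]
tcp_rot: [0.143, 0.99, -0.0, -0.0]
contact_force: [0.6, 1.5, -0.4]
opening: 0.001
finger_force: 0.0
```

Call:
arm_command:
  series: [-3,-2.66,0,0,0,0,1,-6,-5.33,0,0,0,0,1,-9,-8,0,0,0,0,1,-12,-10.6,0,0,0,0,1,-15,-13.4,0,0,0,0,1,-15,-13.4,3,0,0,0,1,-15,-13.4,6,0,0,0,1,-15,-13.4,9,0,0,0,1,-15,-13.4,11.5,0,0,0,1,-15,-13.4,11.5,0,0,0,1]

```text
time: 1.77
eef_pos: [0.5046, 0.1358, 0.1099]
tcp_rot: [0.143, 0.99, -0.001, -0.006]
contact_force: [-1.7, -1.0, -1.0]
opening: 0.003
finger_force: 0.0
```

Run:
```python
from plant import telemetry, vision
import cv2
s=telemetry.get_state(); print(s)
cv2.imwrite("pics/wrist1.png",vision.read_camera("wrist")["color"])
```

```text
{'time': 1.7667, 'qpos': array([ 6.86359786e-02,  9.54054695e-02,  2.03663056e+00,  2.76949391e-05,
        1.02231225e+00, -1.21479475e+00]), 'dq': array([ 0.0097256 , -0.05357086, -0.06167573,  0.00249027,  0.06913674,
       -0.00043974]), 'joint_efforts': array([-3.49439112e-01, -3.11159492e+01, -2.88026386e+01,  1.66419304e-03,
       -4.23714146e-01,  4.09461137e-06]), 'eef_pos': array([0.50460518, 0.1358326 , 0.10986061]), 'tcp_rot': array([ 0.14319323,  0.9896742 , -0.00133246, -0.00623704]), 'contact_force': array([-1.70689965, -0.95188928, -0.99199356]), 'wrist_torque': array([-0.03555525,  0.05511852, -0.01044745]), 'finger_force': 0.0, 'opening': 0.0034712738795302693}
```

View pics/wrist1.png

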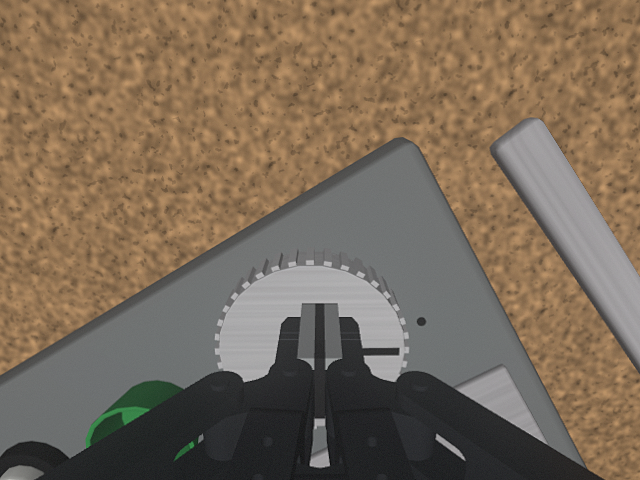

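Call:
arm_command:
  series: [0,0,1,0,0,0,1,0,0,2,0,0,0,1,0,0,3,0,0,0,1,0,0,3,0,0,0,1,0,0,3,0,0,0,1,0,0,3,0,0,0,1]

```text
time: 2.32
eef_pos: [0.5098, 0.1366, 0.0868]
tcp_rot: [0.143, 0.99, 0.0, 0.0]
contact_force: [-0.0, 0.2, 1.0]
opening: -0.002
finger_force: 0.0
```

Call:
arm_command:
  series: [0,0,0.7,0,0,0,1,0,0,1.3,0,0,0,1,0,0,1.6,0,0,0,1,0,0,1.85,0,0,0,1,0,0,1.85,0,0,0,1,0,0,1.85,0,0,0,1,0,0,1.85,0,0,0,1]

```text
time: 2.9
eef_pos: [0.5097, 0.1366, 0.0687]
tcp_rot: [0.143, 0.99, 0.0, -0.0]
contact_force: [-3.6, 0.7, 6.3]
opening: 0.0
finger_force: 3.2
```

Call:
arm_command:
  series: [-0.1,0.32,0.08,0,0,6,1,-0.24,0.64,0.08,0,0,12,1,-0.41,0.94,0.08,0,0,18,1,-0.61,1.22,0.08,0,0,24,1,-0.84,1.48,0.08,0,0,30,1,-1.09,1.71,0.08,0,0,36,1,-1.36,1.91,0.08,0,0,42,1,-1.66,2.08,0.08,0,0,48,1,-1.97,2.23,0.08,0,0,54,1,-1.97,2.23,0.08,0,0,54,1]

```text
time: 3.73
eef_pos: [0.5365, 0.1531, 0.0688]
tcp_rot: [0.578, 0.816, 0.002, 0.001]
contact_force: [-0.9, 2.1, 6.1]
opening: 0.002
finger_force: 3.2
```

Run:
```python
from plant import telemetry, vision
import cv2
s=telemetry.get_state(); print(s["eef_pos"],s["tcp_rot"],s["contact_force"])
im=vision.read_camera("top")["color"]
cv2.imwrite("pics/top2.png",cv2.resize(im[180:300,220:420],None,fx=4,fy=4))
```

```text
[0.53648328 0.15313243 0.0687802 ] [0.57834287 0.81579148 0.00169441 0.00095316] [-0.90772863  2.05985383  6.13398316]
```

View pics/top2.png

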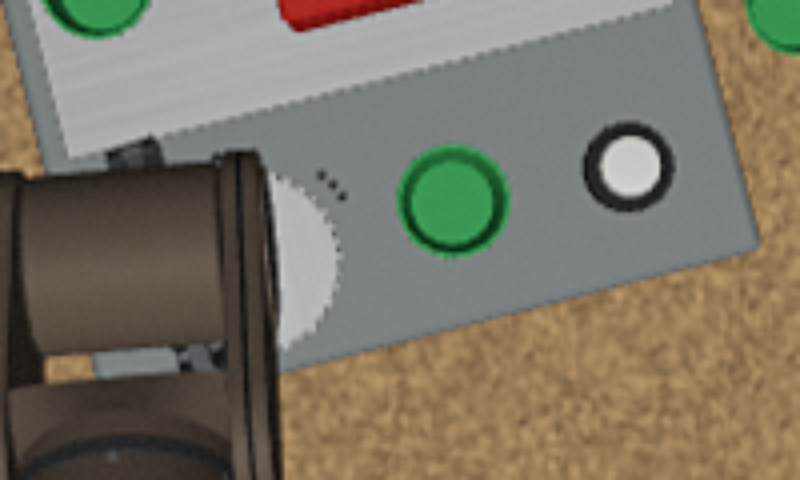

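The pointer is hidden by the arm, while cup A (crop 455,200) hasn't moved. I'll lift and look at the dial.

Call:
arm_command:
  series: [0,0,-1,0,0,0,1,0,0,-3,0,0,0,1,0,0,-6,0,0,0,1,0,0,-8,0,0,0,1,0,0,-8,0,0,0,1,0,0,-8,0,0,0,1,0,0,-8,0,0,0,1]

```text
time: 4.37
eef_pos: [0.5337, 0.1521, 0.146]
tcp_rot: [0.577, 0.817, -0.001, -0.001]
contact_force: [-0.3, 0.5, 0.9]
opening: 0.001
finger_force: 0.0
```

Run:
```python
from plant import telemetry, vision
import cv2,numpy as np
s=telemetry.get_state(); print(s["eef_pos"],s["tcp_rot"],s["contact_force"])
a=vision.read_camera("wrist")["color"]; b=vision.read_camera("side")["color"][170:290,230:390]
a=cv2.resize(a,(400,300)); b=cv2.resize(b,(400,300))
cv2.imwrite("pics/w3.png",np.hstack([a,b]))
```

```text
[0.53368337 0.15210997 0.1460141 ] [ 5.76651031e-01  8.16989946e-01 -7.14900908e-04 -7.11220295e-04] [-0.3425822   0.45021212  0.8510353 ]
```

View pics/w3.png

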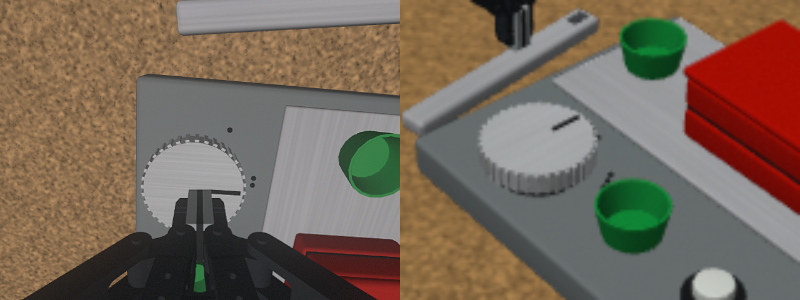

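The pointer now points towards the two pips: wrist (240,193), side view from (291,222) to (301,217). I'll check its angle and work out the move to the button.

Run:
```python
import pickle,numpy as np
from plant import telemetry
from scipy.spatial.transform import Rotation as Ro
from h import *
c=pickle.load(open("cams.pkl","rb"))["side"]
v=onz(c,(301.2,216.8),.073)-onz(c,(291.2,222.4),.073)
print("pointer-yaw deg",np.degrees(np.arctan2(v[1],v[0]))-14.8)
s=telemetry.get_state(); R=Ro.from_quat(s["tcp_rot"]).as_matrix()
print(R.T@(np.array([.590,-.0785,.146])-s["eef_pos"])*100)
```

```text
pointer-yaw deg 3.182631224041806
[-23.62897831  -2.37393502  -0.10381621]
```

Call:
arm_command:
  series: [-3.5,-0.35,0,0,0,0,1,-7,-0.7,0,0,0,0,1,-10.5,-1.05,0,0,0,0,1,-14,-1.4,0,0,0,0,1,-17.5,-1.75,0,0,0,0,1,-21,-2.1,0,0,0,0,1,-23.6,-2.4,0,0,0,0,1,-23.6,-2.4,3,0,0,0,1,-23.6,-2.4,6,0,0,0,1,-23.6,-2.4,6,0,0,0,1]

```text
time: 5.3
eef_pos: [0.5855, -0.0774, 0.0789]
tcp_rot: [0.577, 0.817, -0.002, -0.007]
contact_force: [-1.7, 0.0, -2.1]
opening: -0.001
finger_force: 0.0
```

Call:
arm_command:
  series: [0,0,0,0,0,0,1,0,0,0,0,0,0,1]

```text
time: 5.47
eef_pos: [0.5911, -0.0779, 0.0873]
tcp_rot: [0.576, 0.817, -0.0, -0.0]
contact_force: [1.1, -0.0, -0.2]
opening: 0.004
finger_force: 0.0
```

Run:
```python
from plant import telemetry, vision
import cv2,numpy as np
s=telemetry.get_state(); print(s["eef_pos"],s["contact_force"])
a=vision.read_camera("wrist")["color"]; b=vision.read_camera("side")["color"][190:310,250:410]
d=vision.read_camera("top")["color"][180:300,220:380]
f=lambda i:cv2.resize(i,(400,300))
cv2.imwrite("pics/w4.png",np.vstack([np.hstack([f(a),f(b)]),np.hstack([f(d),f(d)*0])]))
```

```text
[ 0.5911147  -0.07788368  0.08728253] [ 1.05819962 -0.03189356 -0.20554611]
```

View pics/w4.png

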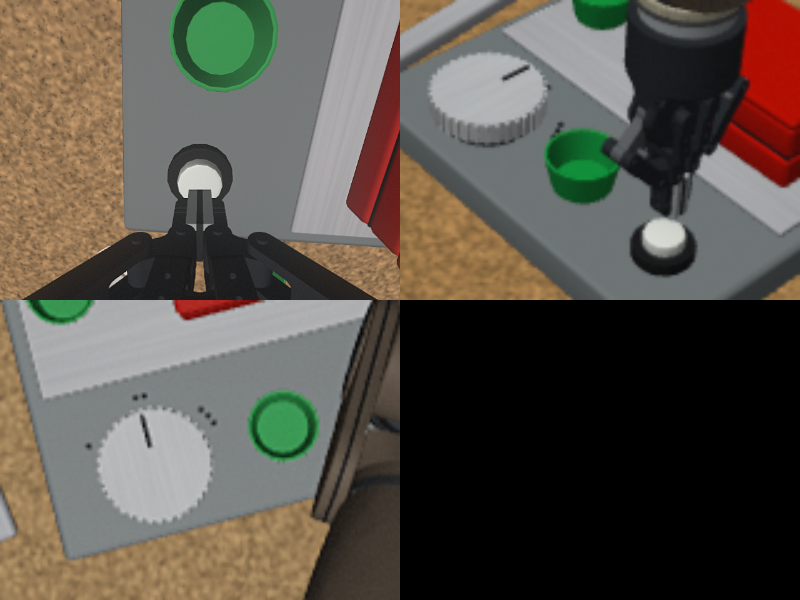

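The top view shows the pointer at (147,430), aimed at the two pips, so the dial has clicked once. The fingertip is above the white button at wrist (198,185). Pressing now.

Call:
arm_command:
  series: [0,0,1,0,0,0,1,0,0,1.8,0,0,0,1,0,0,2.4,0,0,0,1,0,0,2.7,0,0,0,1,0,0,2.7,0,0,0,1,0,0,2.7,0,0,0,1]

```text
time: 6.12
eef_pos: [0.5913, -0.078, 0.061]
tcp_rot: [0.577, 0.817, 0.0, -0.0]
contact_force: [-2.0, 1.5, 6.6]
opening: -0.0
finger_force: 3.5
```

Call:
arm_command:
  series: [0,0,0.15,0,0,0,1,0,0,0.3,0,0,0,1,0,0,0.3,0,0,0,1,0,0,0.3,0,0,0,1]

```text
time: 6.45
eef_pos: [0.5914, -0.078, 0.0608]
tcp_rot: [0.576, 0.817, -0.0, -0.001]
contact_force: [-8.2, 3.5, 19.8]
opening: -0.002
finger_force: 9.7
```

Call:
arm_command:
  series: [0,0,-1,0,0,0,1,0,0,-4,0,0,0,1,0,0,-8,0,0,0,1,0,0,-12,0,0,0,1,0,0,-15,0,0,0,1,0,0,-15,0,0,0,1,0,0,-15,0,0,0,1]

```text
time: 7.03
eef_pos: [0.5922, -0.0784, 0.2094]
tcp_rot: [0.577, 0.817, 0.001, 0.002]
contact_force: [0.3, 0.2, -1.1]
opening: 0.002
finger_force: 0.0
```

Run:
```python
from plant import telemetry, vision
import cv2,numpy as np
s=telemetry.get_state(); print(s["eef_pos"],s["contact_force"],np.abs(s["dq"]).max())
f=lambda i:cv2.resize(i,(400,300))
a=vision.read_camera("side")["color"]; d=vision.read_camera("top")["color"]
cv2.imwrite("pics/w5.png",np.vstack([np.hstack([f(a[190:310,250:410]),f(d[180:300,220:380])]),np.hstack([f(a),f(d)])]))
```

```text
[ 0.59217056 -0.07844509  0.20943522] [ 0.30776229  0.1621591  -1.06550528] 0.07031319761547805
```

View pics/w5.png

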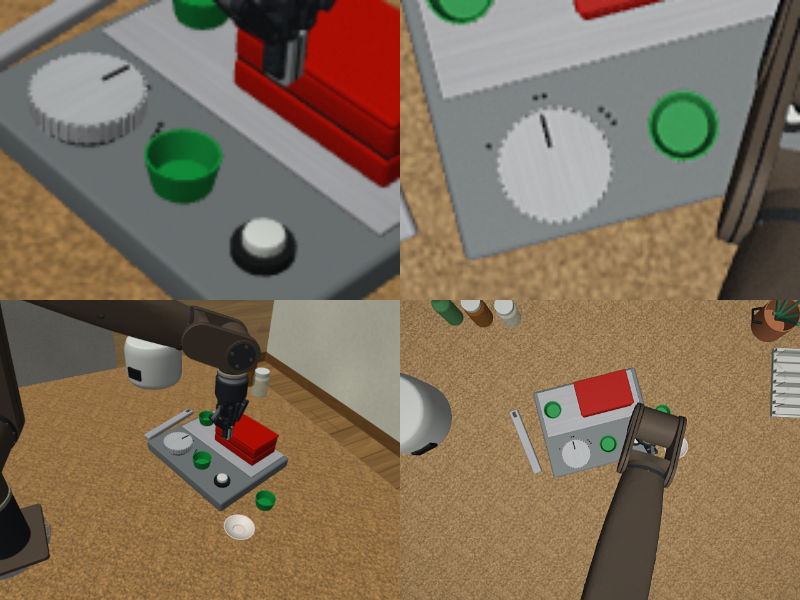

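The dial pointer (545,130) is on the two pips, the button (265,240) is up again, nothing has moved, and the arm is clear. Handing in.

```bash
python3 -c "
from plant import ctrl
print(ctrl.sign_off())"
```

```text
the job is handed in; nothing more can be done
None
```

I turned the dial one click clockwise into the two-pip notch, pressed the start button until it stopped and released it; nothing else visibly moved, the arm is clear, and the job is handed in (no verdict was returned).

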